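# Open the latched medicine box

## Task

Open the grey medicine box on the table: press the round release button on its lid, gently, until the T-handle pops up; turn the handle counter-clockwise seen from above until it rests against its stop, without forcing it; then lift the lid until its front edge stands about 100 mm above the box, and let go. Leave the bottles, the cup and the pill organizer where they stand.

Things in the scene. Friction and masses are not known exactly. Their poses are not given: they have to be found in the camera images.
- case: grey sheet-metal medicine box, 240 mm deep (x) by 280 mm wide (y), fixed. Origin: centre of its underside; x points from the front edge, facing the robot, to the hinge edge; z up. The hinge line is 120 mm to +x, 110.5 mm up. Lid 6 mm thick, its upper face 116.5 mm up when shut. Handle axis and button lie 70 mm to -x of the centre. Stiff hinge: 8 to 15 N at the handle lifts the lid.
- bar_mid (a point): centre of the steel T-handle's bar (round, 13 mm thick, 80 mm long, on a 16 mm stem); y along the bar, z up the stem axis, which passes through it. Pushed in, the bar lies along the box's y, flush between two black cheeks (13 mm high, 10 wide, 100 long, 21 apart), not to be gripped or turned. Popped out, its centre is 40.5 mm above the lid face, 27.5 mm above the cheeks.
- button_seat (a point): point on the lid's face under the centre of the round steel button (24 mm across), 85 mm to +y of the handle axis, in a ring 6 mm high; it stays when the button moves. The button's top stands 12 to 18 mm above it, different every time. Spring: 1.2 N plus 0.6 N per mm; the handle is freed after 4.5 mm (about 4 N); hard stop at 8 mm (6 N). Over 18 N breaks it.
- thandle (a joint): how far the T-handle has popped out, m: 0 pushed in, 0.034 fully out. A spring lifts it when the button is pressed, and it stays out.
- spindle (a joint): turn of the T-handle, rad: 0 latched, grows counter-clockwise seen from above; friction up to 0.06 N m; stays where left. Its pawl frees the lid past 0.8. Its stop lies between 1.0 and 1.4, different every time, to be felt: rest on it with 0.04 to 0.27 N m beyond the friction (2 to 15 N at a lug 18 mm from the axis); more breaks the lug. While latched, over 20 N on the pawl by lifting is forcing it.
- lid (a joint): opening of the lid, rad: 0 shut, at most 1.2; hinged along its far (+x) edge, 190 mm from the handle axis; stiff, it stays where it is left. A front edge 100 mm up is 0.43 rad.
- lid_front (a point): middle of the lid's front edge, on its upper face; 116.5 mm above the table when shut. Its x axis points to the hinge and tilts with the lid.
- bottle_a: brown bottle with a white cap, 56 mm across, 115 mm tall, origin at its foot; to be left alone
- bottle_b: squat brown bottle with a white cap, 60 mm across, 100 mm tall, origin at its foot; to be left alone
- cup: glass measuring cup with a handle, 76 mm across, 95 mm tall, origin at its foot; to be left alone
- organizer: lime-green seven-day pill organizer, 42 by 150 by 24 mm (x, y, z), origin at its underside; to be left alone

How it is judged:
By the outcome, as a careful person would: the job done as asked, in the order asked, and still so for the second after the job is handed in, with the robot touching nothing.
It also fails if it takes over 67 s, if anything falls off the work surface, if the arm or the gripper's body presses on something with over 40 N, if the wrist force passes 120 N, or if a joint passes its speed limit or range.

## Robot

A 6-joint arm with a two-finger parallel gripper is mounted at the origin on the work surface. World frame = base frame: x ahead of the robot, y to its left, z up, the work surface at z = 0. Lengths are in m, angles in rad, forces in N, time in s.
With the tool pointing down it reaches from about 0.425 to 0.95 m from the base axis. Payload 3.5 kg.
Tool frame: the origin (TCP) lies between the finger pads; the fingertips stand 19 mm ahead of it and the grasp point (between the pads) is the TCP; z points along the fingers, y is the direction in which the jaws open and shut (so a half turn about z gives the same grasp; the last joint's range is limited). The gripper opens to 85 mm and grips with 20 to 120 N. Pads are 22 mm wide; open, the fingers measure 114 mm over their backs; the gripper's body (76 mm by 85 mm) begins 54 mm behind the grasp point. The pads swing forward as they close: fully open they stand 13 mm farther back than shut.
Start: joints at [-1.447, 0.286, 1.577, -0, 1.279, -0.15], TCP at [0.183, -0.65, 0.25] pointing down, gripper open.
Joint ranges: [-2.77, 2.77], [-0.9, 2.22], [0.21, 2.48], [-1.53, 4.67], [0.24, 2.81], [-2.84, 2.84]. Speed limits (rad/s): [2.79, 2.79, 3.14, 3.14, 3.14, 3.14].

## Interface

Orientations are given as a rotation vector (axis times angle).
In Python, from cell import bot gives the robot as it stands.
- The arm moves only by the shell command python3 -m inch 'ROWS' [OPENING] [FORCE]. ROWS is text: rows parted by semicolons, each of 4 numbers parted by spaces: the shift along the tool's x, y, z in mm, then the turn about the tool's z in rad. In form: x y z spin; .... A call has 1 to 8 rows; each row is the pose to reach, as a shift and turn from the pose commanded when the call began, along the tool's axes at that moment; what a row does not reach only later rows make up. A row lasts 1/12 s, in which the tool goes at most 41.7 mm and 7.16 degrees, less where a joint would pass 70% of its speed; a pose out of reach is approached as far as the arm can. A call with a gripper value outside its range is refused whole. OPENING is the closure, from 0 (fully open) to 1 (shut), set as the call begins (- or left out, the last holds). The fingers move at their own pace and stop on an object; FORCE is the grip in N (left out, the last holds). Time passes only in rows, so rows that repeat a pose let the fingers close. It gives the time, the measured TCP pose, the force and the opening at its end, in the units of the state.
- bot.read_state(): the state, without advancing time (a new reading comes with each control period).
- bot.snapshot(name): name is "side" or "top"; returns the picture (420x560x3 uint8, red, green, blue); there is no depth.
- bot.camera_model(name): a dict with "fx", "fy", "cx", "cy" (pixels), "R" (3x3) and "t" (3): a world point X has camera coordinates R X + t. Camera axes: x right, y down, z forward; pixel columns grow to the right and rows downward; lengths in m; the calibration is good to about 2 mm. A picture is of the moment at which its call begins. camera_model takes no time and is no camera call.
- bot.close_job(): hands the job in, once; it reports no verdict.
The state is a dict: "t": time; "joint_positions": joint angles; "qd": joint speeds; "joint_efforts": joint torques, N m; "eef_pos": TCP position; "orientation": TCP orientation; "wrist_force": force on the tool from outside, world axes, zero at the start; "ft_torque": the same for the moment, N m; "gripper_width": finger opening in m.
Only numpy, scipy, OpenCV 4.12 (cv2) and the standard library are available. Lean on these libraries where they do the work, as an engineer would, in place of code of your own. Each camera call takes 0.05 s, during which the arm holds its last target.

## Working session

There is one attempt and no reset: what is moved stays moved. The work goes in short steps, Python scripts to look and compute and a shell command to move; the robot and the scene stay as the last step left them, time stands still between calls to the robot, and variables do not carry over. Pictures are saved under pics/ and viewed, and the job is handed in when it is done.

```bash
ls; mkdir -p pics; python3 - <<'E'
from cell import bot
import cv2
print(bot.read_state())
for n in("side","top"):
    cv2.imwrite(f"pics/{n}0.png",bot.snapshot(n)[:,:,::-1]); print(n,bot.camera_model(n))
E
```

```text
pics
{'t': 0.0, 'joint_positions': array([-1.44699046e+00,  2.87167155e-01,  1.57816896e+00, -2.93610926e-05,
        1.27861245e+00, -1.49983806e-01]), 'qd': array([ 0.00119182, -0.00097765,  0.00086653, -0.00033916, -0.00066469,
       -0.00026557]), 'joint_efforts': array([-1.70392250e-03, -4.05985665e+01, -2.92627162e+01, -2.01304256e-04,
        5.71558005e-03,  9.06772812e-06]), 'eef_pos': array([ 0.18246389, -0.64923372,  0.24895049]), 'orientation': array([-3.10986571e+00, -4.28417480e-01, -4.28711561e-06]), 'wrist_force': array([-1.0463354 , -0.11342776,  0.17145745]), 'ft_torque': array([ 0.0288752 , -0.00310396,  0.00454555]), 'gripper_width': 0.08563811359710854}
side {'fx': 502.84829912952415, 'fy': 502.84829912952415, 'cx': 281.1164387139436, 'cy': 213.308665761721, 'R': array([[ 0.99380067, -0.11110348,  0.0040309 ],
       [-0.06412078, -0.60241392, -0.79560417],
       [ 0.09082266,  0.79041349, -0.6058034 ]]), 't': array([-0.61454469,  0.12463527,  1.18294487])}
top {'fx': 532.8175415336132, 'fy': 532.8175415336132, 'cx': 278.2043974950763, 'cy': 212.36231446696615, 'R': array([[-0.07285   , -0.99733413, -0.00418572],
       [-0.97584218,  0.07214561, -0.20622088],
       [ 0.2059731 , -0.01093858, -0.97849651]]), 't': array([0.02876695, 0.63321275, 1.4655725 ])}
```

View pics/side0.png

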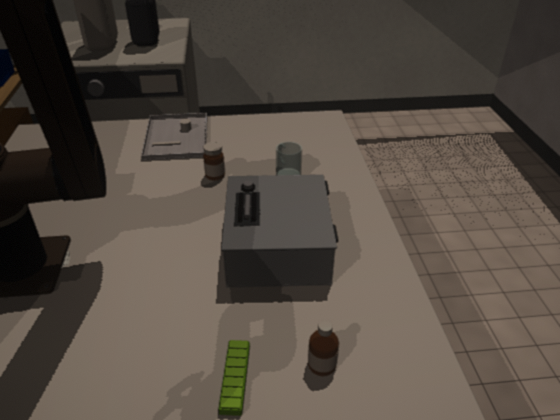

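View pics/top0.png

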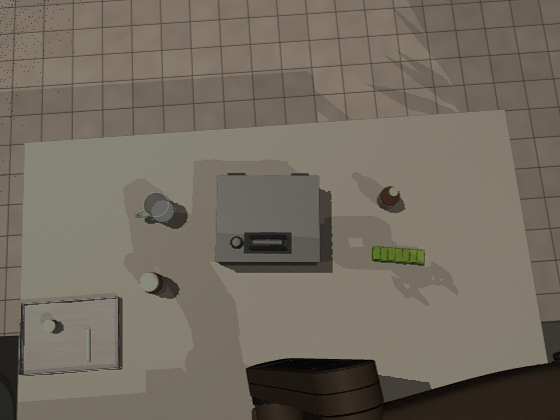

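The side view shows the box lid around (225–330, 178–245), with the handle cheeks at (247,208) and the button at (248,187). In the top view the lid spans (216–320, 176–263), the button is at (237,242) and the bar at (267,242). I'll zoom in on both.

```bash
python3 - <<'E'
import cv2,numpy as np
a=cv2.imread("pics/top0.png")[165:275,205:335]; b=cv2.imread("pics/side0.png")[165:290,210:345]
f=lambda a:cv2.convertScaleAbs(cv2.resize(a,(780,int(780*a.shape[0]/a.shape[1]))[:2],interpolation=cv2.INTER_CUBIC),alpha=1.8)[:600]
cv2.imwrite("pics/topz.png",cv2.resize(cv2.convertScaleAbs(a,alpha=1.8),None,fx=5,fy=5,interpolation=2))
cv2.imwrite("pics/sidez.png",cv2.resize(cv2.convertScaleAbs(b,alpha=1.8),None,fx=4.5,fy=4.5,interpolation=2))
E
```

```text
(no output)
```

View pics/topz.png

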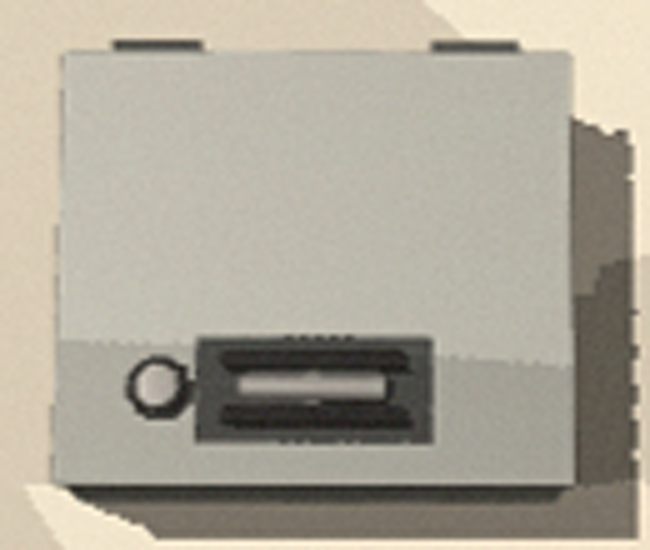

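View pics/sidez.png

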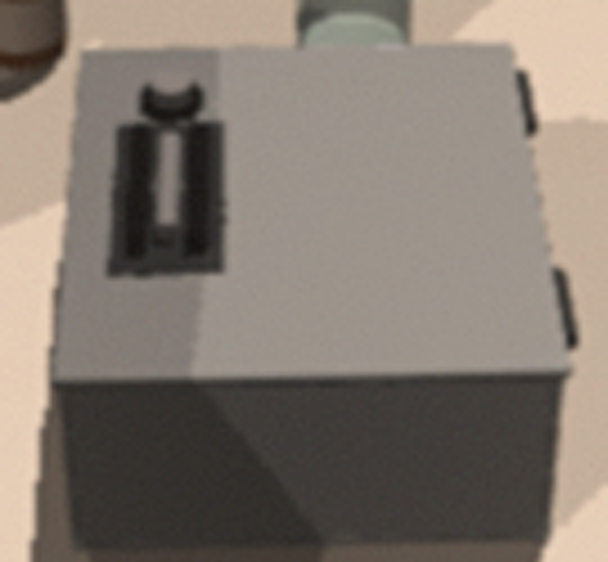

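```bash
cat > h.py <<'E'
import numpy as np, cv2
from cell import bot
def ray(n,uv,z):
    m=bot.camera_model(n);R=np.array(m["R"]);t=np.array(m["t"])
    c=-R.T@t; d=R.T@np.array([(uv[0]-m["cx"])/m["fx"],(uv[1]-m["cy"])/m["fy"],1])
    return c+d*(z-c[2])/d[2]
def proj(n,X):
    m=bot.camera_model(n);p=np.array(m["R"])@np.array(X)+m["t"]
    return m["fx"]*p[0]/p[2]+m["cx"],m["fy"]*p[1]/p[2]+m["cy"]
E
python3 - <<'E'
from h import *
zt=lambda u,v:(205+(u+.5)/5-.5,165+(v+.5)/5-.5)
zs=lambda u,v:(210+(u+.5)/4.5-.5,165+(v+.5)/4.5-.5)
loc=np.array([[120,140],[120,-140],[-120,-140],[-120,140]])/1e3 # local
T=[ray("top",zt(*p),.1165)[:2] for p in [(61,53),(571,53),(575,485),(53,483)]]
S=[ray("side",zs(*p),.1165)[:2] for p in [(512,45),(568,372),(55,380),(83,51)]]
S=[S[0],S[1],S[2],S[3]]
for nm,P in(("top",T),("side",S),("both",T+S)):
    P=np.array(P);L=np.tile(loc,(len(P)//4,1))
    pc=P.mean(0);H=L.T@(P-pc);a=np.arctan2(H[0,1]-H[1,0],H[0,0]+H[1,1])
    Rm=np.array([[np.cos(a),-np.sin(a)],[np.sin(a),np.cos(a)]])
    print(nm,pc,a,np.round((P-pc-L@Rm.T)*1e3,1).tolist())
    print(" axis",pc+Rm@[-.07,0]," button",pc+Rm@[-.07,.085])
print("bar top",ray("top",zt(313,386),.1295),"bar side",ray("side",zs(171,180),.1295))
for z in(.1285,.1315,.1345): print("btn",z,ray("top",zt(157,382),z))
print("ring",ray("top",zt(158,386),.1195),ray("side",zs(173,103),.1195))
E
```

```text
top [0.61046574 0.01329695] -0.07471116435687596 [[2.0, 3.8], [1.6, -3.8], [-2.4, -2.3], [-1.3, 2.2]]
 axis [0.54066101 0.01852187]  button [0.54700555 0.10328476]
side [0.60974155 0.00778255] -0.0802388216623934 [[1.9, 1.0], [0.4, -1.5], [-0.3, -0.7], [-2.0, 1.1]]
 axis [0.53996677 0.01339325]  button [0.54677975 0.09811977]
both [0.61010365 0.01053975] -0.0774607269424891 [[2.0, 6.9], [2.4, -0.7], [-1.6, 0.1], [-1.4, 4.7], [1.9, -2.1], [-0.4, -4.5], [-1.1, -3.1], [-1.9, -1.3]]
 axis [0.54031355 0.01595658]  button [0.54689113 0.1007017 ]
bar top [0.54081655 0.0188247  0.1295    ] bar side [0.54118967 0.0116471  0.1295    ]
btn 0.1285 [0.54941735 0.10348223 0.1285    ]
btn 0.1315 [0.54893428 0.10326407 0.1315    ]
btn 0.1345 [0.5484512  0.10304591 0.1345    ]
ring [0.54861355 0.1037151  0.1195    ] [0.54686025 0.0961894  0.1195    ]
```

```bash
cat >> h.py <<'E'
from scipy.spatial.transform import Rotation as Ro
def go(x,y,z,th=None):
    s=bot.read_state();R=Ro.from_rotvec(s["orientation"]).as_matrix()
    d=R.T@(np.array([x,y,z])-s["eef_pos"])*1e3
    yaw=np.arctan2(R[1,0],R[0,0])
    print("t",round(s["t"],2),"pos",np.round(s["eef_pos"]*1e3,1),"yaw",round(yaw,4),"F",np.round(s["wrist_force"],2),"w",round(s["gripper_width"],4))
    print("shift",np.round(d,1),"spin",None if th is None else round(-(th-yaw),3))
E
python3 -c "
from h import *
go(.547,.101,.25,1.494)"
```

```text
t 0.1 pos [ 182.5 -649.3  249.1] yaw 0.2739 F [ 0.62 -0.1  -0.1 ] w 0.0852
shift [ 5.539e+02 -6.237e+02  6.000e-01] spin -1.22
```

```bash
python3 -m inch '554 -624 0 -1.22;554 -624 0 -1.22;554 -624 0 -1.22;554 -624 0 -1.22;554 -624 0 -1.22;554 -624 0 -1.22;554 -624 0 -1.22;554 -624 0 -1.22' 1 40; python3 -c "
from h import *
go(.547,.101,.25,1.494)"
```

```text
t: 0.77
eef_pos: [0.3285, -0.3479, 0.2498]
orientation: [-2.52, -1.875, -0.0]
wrist_force: [0.9, 0.2, -0.3]
gripper_width: 0.0001
t 0.77 pos [ 328.5 -347.9  249.8] yaw 1.2794 F [ 0.89  0.21 -0.26] w 0.0001
shift [4.927e+02 8.040e+01 1.000e-01] spin -0.215
```

```bash
python3 -m inch '493 80 0 -0.215;493 80 0 -0.215;493 80 0 -0.215;493 80 0 -0.215;493 80 0 -0.215;493 80 0 -0.215;493 80 0 -0.215;493 80 0 -0.215'; python3 -c "
from h import *
go(.547,.101,.18,1.494)"
```

```text
t: 1.43
eef_pos: [0.4757, -0.0488, 0.2501]
orientation: [2.31, 2.129, -0.0]
wrist_force: [1.0, -1.5, 0.1]
gripper_width: 0.0004
t 1.43 pos [475.7 -48.8 250.1] yaw 1.4889 F [ 0.98 -1.48  0.07] w 0.0004
shift [155.1  58.8  70.1] spin -0.005
```

```bash
python3 -m inch '155 59 10 -0.005;155 59 20 -0.005;155 59 40 -0.005;155 59 60 -0.005;155 59 70 -0.005;155 59 70 -0.005;155 59 70 -0.005;155 59 70 -0.005'; cat > sh.py <<'E'
import sys
from h import *
k=sys.argv[1]
for n,(u,v,w,h),f in(("top",(205,165,130,110),5),("side",(210,140,150,120),5)):
    im=bot.snapshot(n)[:,:,::-1]
    a=cv2.resize(cv2.convertScaleAbs(np.ascontiguousarray(im[v:v+h,u:u+w]),alpha=1.8),None,fx=f,fy=f,interpolation=2)
    cv2.imwrite(f"pics/{n}{k}.png",a); cv2.imwrite(f"pics/full_{n}{k}.png",im)
E
python3 sh.py 1; python3 -c "
from h import *
go(.547,.101,.18,1.494)"
```

```text
t: 2.1
eef_pos: [0.5472, 0.098, 0.1811]
orientation: [2.305, 2.133, 0.0]
wrist_force: [1.0, 0.4, -0.2]
gripper_width: -0.0003
t 2.2 pos [547.8  97.6 182.2] yaw 1.4923 F [ 0.31 -0.54  0.11] w -0.0
shift [ 3.4 -1.   2.2] spin -0.002
```

View pics/top1.png

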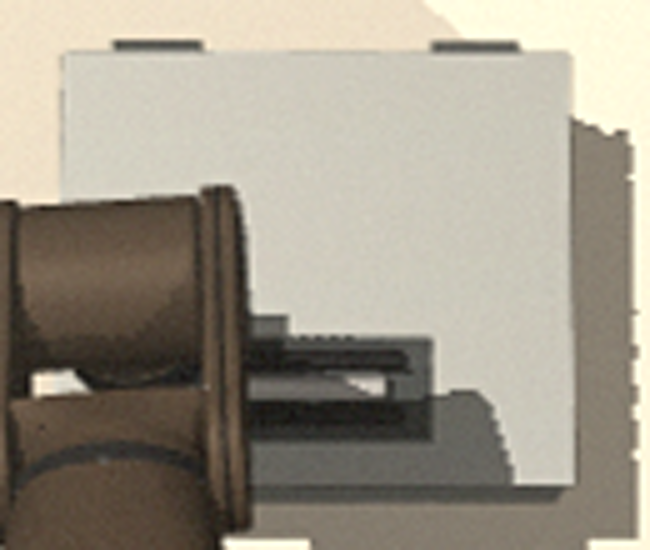

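View pics/side1.png

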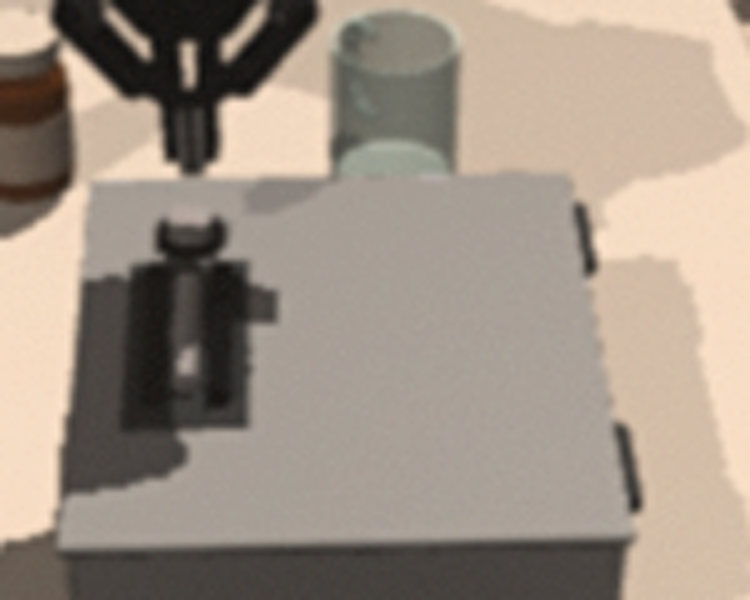

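```bash
python3 - <<'E'
from h import *
s=bot.read_state();p=s["eef_pos"]
c=lambda q:((q[0]-210+.5)*5-.5,(q[1]-140+.5)*5-.5)
for d in((0,0,-.019),(0,-.011,-.019),(.013,-.011,-.019),(-.013,-.011,-.019)): print(d,c(proj("side",p+np.array(d))))
zs=lambda u,v:(210+(u+.5)/5-.5,140+(v+.5)/5-.5)
# button top centre
for z in(.1285,.1315,.1345): print(z,ray("side",zs(192,219),z)[:2]*1e3, ray("top",(205+157.5/5-.5,165+383/5-.5),z)[:2]*1e3)
E
python3 - <<'E'
import cv2
a=cv2.imread("pics/full_side1.png")[150:235,220:280]
cv2.imwrite("pics/sz1.png",cv2.resize(cv2.convertScaleAbs(a,alpha=2.2),None,fx=7,fy=7,interpolation=2))
E
```

```text
(0, 0, -0.019) (np.float64(190.76092190261986), np.float64(162.76486509947472))
(0, -0.011, -0.019) (np.float64(192.1103236966452), np.float64(175.13469984970055))
(0.013, -0.011, -0.019) (np.float64(219.26431817877142), np.float64(173.58293291179206))
(-0.013, -0.011, -0.019) (np.float64(164.90294238912608), np.float64(176.68951767983128))
0.1285 [547.31959825 100.81328851] [549.14241103 103.49780115]
0.1315 [547.16288866  96.33777232] [548.65990873 103.27960989]
0.1345 [547.00617908  91.86225614] [548.17740642 103.06141863]
```

View pics/sz1.png

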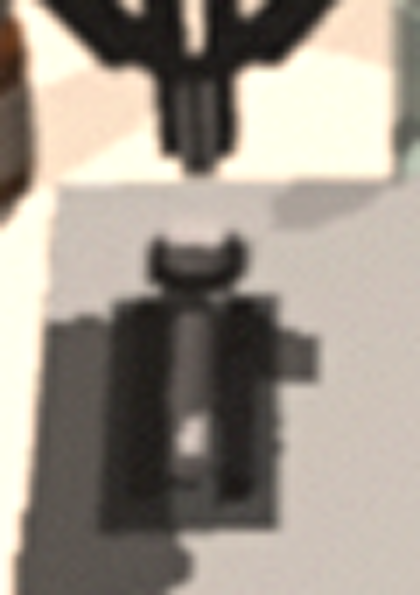

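Side-view calibration checks out: the fingertips project where they appear, at (248,174.6). So I'll trust the side view's y, which puts the button at about (0.547, 0.099). Next I'll descend to just above it.

```bash
python3 -m inch '1.5 -1 6 0;1.5 -1 14 0;1.5 -1 20 0;1.5 -1 24 0;1.5 -1 24 0;1.5 -1 24 0'; python3 -c "
from h import *
go(.547,.099,.1535,1.494)"
```

```text
t: 2.7
eef_pos: [0.5458, 0.1001, 0.1557]
orientation: [-2.305, -2.134, 0.001]
wrist_force: [-0.3, -0.3, 0.0]
gripper_width: -0.0001
t 2.7 pos [545.8 100.1 155.7] yaw 1.4937 F [-0.26 -0.32  0.02] w -0.0001
shift [-1.   1.3  2.2] spin -0.0
```

```bash
python3 -m inch '-0.5 0.5 1 0;-0.5 0.5 2 0;-0.5 0.5 2 0'; python3 -m inch '0 0 1 0;0 0 1 0;0 0 1 0';python3 -m inch '0 0 1 0;0 0 1 0;0 0 1 0'
```

```text
t: 2.95
eef_pos: [0.5467, 0.0997, 0.1544]
orientation: [2.305, 2.134, 0.0]
wrist_force: [0.5, -0.1, -1.4]
gripper_width: -0.0001
t: 3.2
eef_pos: [0.5466, 0.0997, 0.1533]
orientation: [-2.305, -2.134, -0.0]
wrist_force: [-0.5, 0.5, 0.6]
gripper_width: -0.0001
t: 3.45
eef_pos: [0.5465, 0.0997, 0.1522]
orientation: [-2.305, -2.134, 0.0]
wrist_force: [-0.2, -0.5, 0.3]
gripper_width: -0.0
```

```bash
for i in 1 ; do python3 -m inch '0 0 1 0;0 0 1 0;0 0 1 0'; done | grep -E "pos|force"; python3 -m inch '0 0 1 0;0 0 1 0;0 0 1 0'| grep -E "pos|force"; python3 -m inch '0 0 1 0;0 0 1 0;0 0 1 0'| grep -E "pos|force"
```

```text
eef_pos: [0.5465, 0.0997, 0.1512]
wrist_force: [0.3, -0.5, 0.4]
eef_pos: [0.5467, 0.0997, 0.1505]
wrist_force: [-0.5, 0.1, 0.2]
eef_pos: [0.5468, 0.0997, 0.1496]
wrist_force: [0.1, 0.6, 1.8]
```

```bash
python3 -m inch '0 0 1 0;0 0 1 0;0 0 1 0'| grep -E "pos|force"; python3 -m inch '0 0 1 0;0 0 1 0;0 0 1 0'| grep -E "pos|force";python3 -m inch '0 0 1 0;0 0 1 0;0 0 1 0'| grep -E "pos|force"
```

```text
eef_pos: [0.5468, 0.0997, 0.1485]
wrist_force: [-0.9, 0.1, 2.6]
eef_pos: [0.5468, 0.0997, 0.1475]
wrist_force: [-0.1, 0.1, 3.2]
eef_pos: [0.5468, 0.0997, 0.1465]
wrist_force: [0.3, -0.4, 3.4]
```

```bash
python3 -m inch '0 0 1 0;0 0 1 0;0 0 1 0'| grep -E "pos|force"; python3 -m inch '0 0 0.7 0;0 0 0.7 0;0 0 0.7 0'| grep -E "pos|force"; python3 sh.py 2
```

```text
eef_pos: [0.5468, 0.0997, 0.1455]
wrist_force: [-0.1, -0.6, 4.3]
eef_pos: [0.5468, 0.0997, 0.1448]
wrist_force: [0.0, 0.1, 5.4]
```

View pics/side2.png

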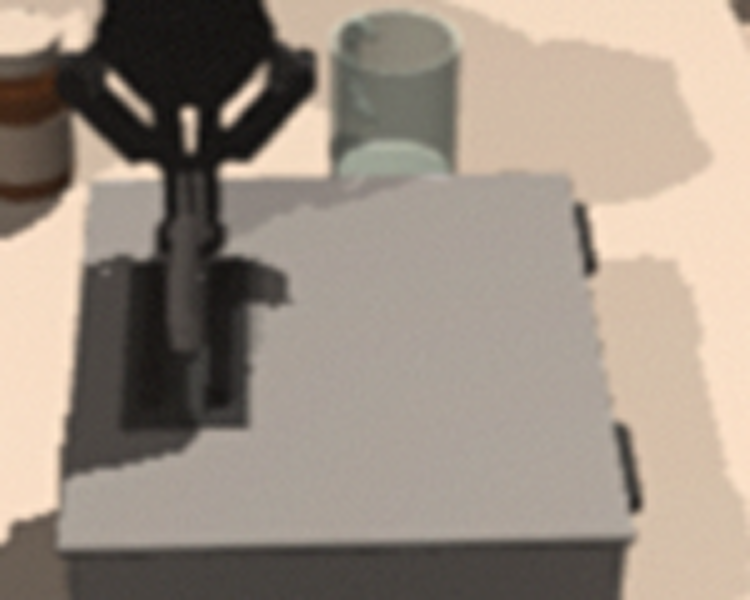

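The handle has popped: the bar now spans about (185,220)–(185,350) in the crop, clear of the cheeks. Next I'll retreat upward.

```bash
python3 -m inch '0 0 -8 0;0 0 -25 0;0 0 -50 0;0 0 -80 0;60 0 -85 0;60 0 -85 0;60 0 -85 0' 0; python3 sh.py 3;python3 -c "
from h import *
go(.540,.0135,.157,1.494)"
```

```text
t: 6.13
eef_pos: [0.5511, 0.1621, 0.2303]
orientation: [-2.302, -2.137, -0.002]
wrist_force: [0.3, 0.2, -0.5]
gripper_width: 0.0832
t 6.23 pos [550.5 159.7 228.7] yaw 1.4954 F [ 0.12 -0.8  -0.61] w 0.0855
shift [-146.5    0.7   71.9] spin 0.001
```

View pics/side3.png

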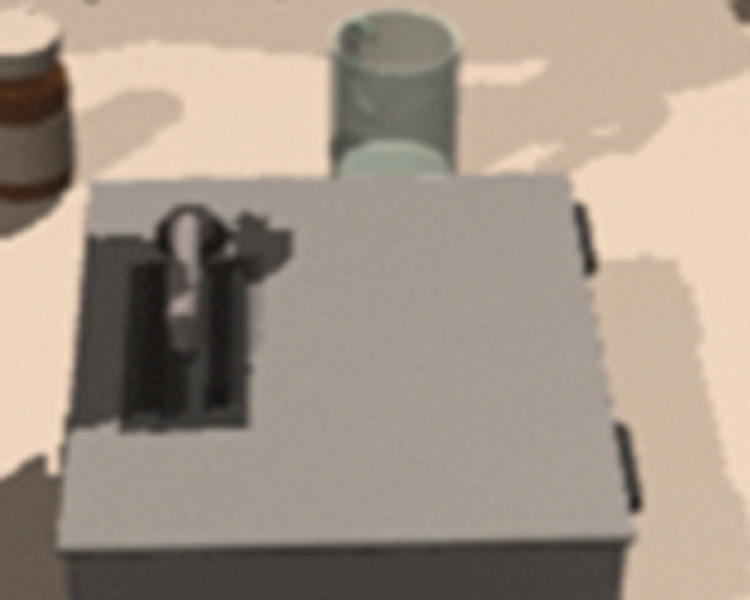

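View pics/top3.png

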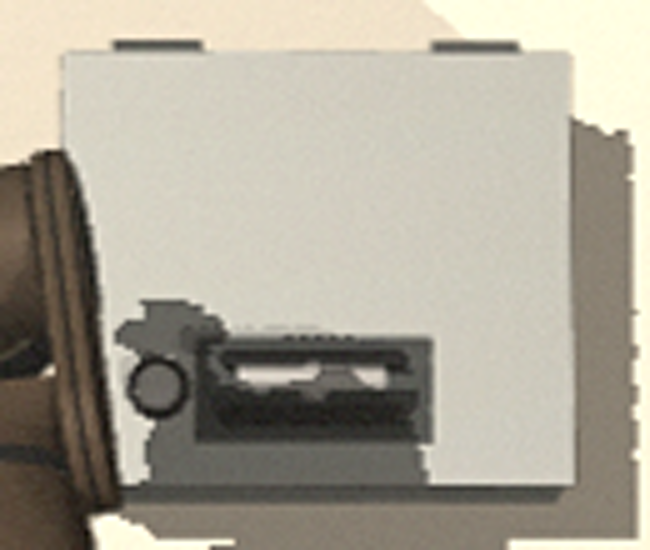

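```bash
python3 - <<'E'
from h import *
c=lambda q:((q[0]-210+.5)*5-.5,(q[1]-140+.5)*5-.5)
ct=lambda q:((q[0]-205+.5)*5-.5,(q[1]-165+.5)*5-.5)
a=-.078
for y in(.0115,.0135,.0155,.0185):
  for k in(-.04,.04):
    P=np.array([.540-np.sin(a)*k,y+np.cos(a)*k,.1635]); Q=P-[0,0,.0065]
    print(y,k,"S top",np.round(c(proj("side",P))),"mid",np.round(c(proj("side",Q))),"T",np.round(ct(proj("top",P))))
E
```

```text
0.0115 -0.04 S top [183. 317.] mid [183. 329.] T [401. 377.]
0.0115 0.04 S top [187. 216.] mid [187. 228.] T [250. 376.]
0.0135 -0.04 S top [183. 314.] mid [183. 326.] T [397. 377.]
0.0135 0.04 S top [186. 214.] mid [187. 225.] T [246. 377.]
0.0155 -0.04 S top [182. 312.] mid [183. 324.] T [393. 378.]
0.0155 0.04 S top [186. 211.] mid [187. 223.] T [243. 377.]
0.0185 -0.04 S top [182. 308.] mid [182. 320.] T [387. 378.]
0.0185 0.04 S top [186. 208.] mid [186. 219.] T [237. 377.]
```

```bash
python3 - <<'E'
import cv2
a=cv2.imread("pics/full_side3.png")[175:230,225:270]
cv2.imwrite("pics/sz3.png",cv2.resize(cv2.convertScaleAbs(a,alpha=2.6),None,fx=10,fy=10,interpolation=0))
E
```

```text
(no output)
```

View pics/sz3.png

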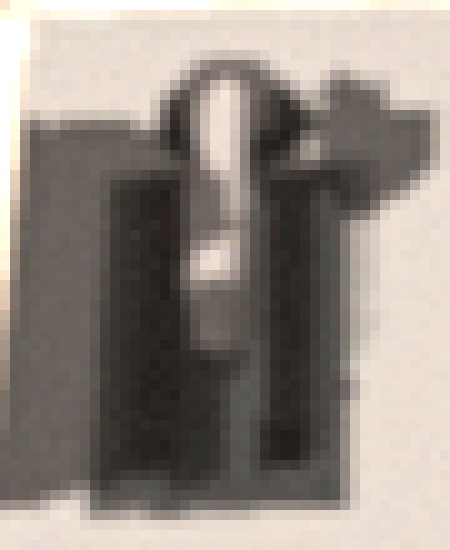

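```bash
python3 -m inch '-40 0 0 0;-80 0 0 0;-120 0.5 10 0;-146 0.5 25 0;-146 0.5 25 0;-146 0.5 25 0;-146 0.5 25 0;-146 0.5 25 0'; python3 sh.py 4;python3 -c "
from h import *
go(.540,.0135,.157,1.494)
for i in range(1): print(bot.read_state()['ft_torque'])"
```

```text
t: 6.9
eef_pos: [0.5406, 0.0142, 0.2049]
orientation: [2.305, 2.135, 0.0]
wrist_force: [-0.6, 0.4, 0.3]
gripper_width: 0.0855
t 7.0 pos [540.8  14.7 205.2] yaw 1.4952 F [-0.15 -0.78 -0.02] w 0.0855
shift [-1.2 -0.7 48.2] spin 0.001
[-0.02532052  0.03332877 -0.01351067]
```

View pics/side4.png

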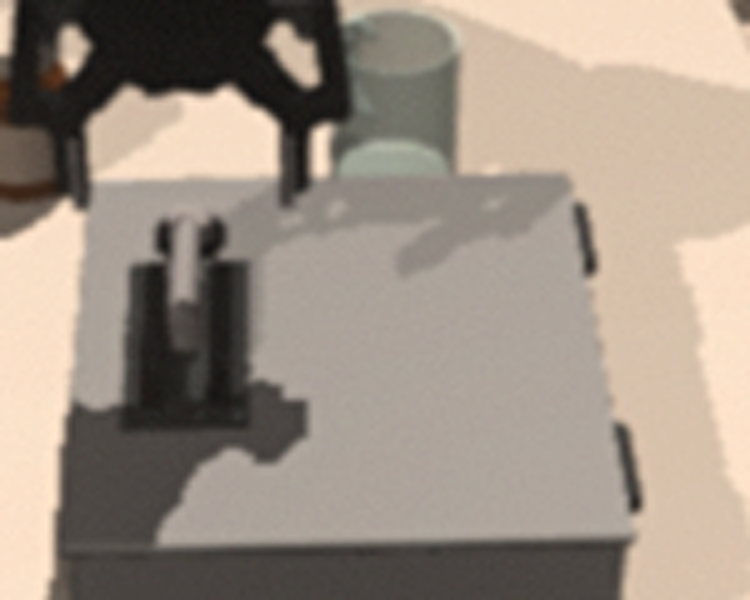

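```bash
python3 -m inch '-1 -0.5 10 0;-1 -0.5 25 0;-1 -0.5 40 0;-1 -0.5 48 0;-1 -0.5 48 0;-1 -0.5 48 0;-1 -0.5 48 0' 0; python3 -m inch '0 0 0 0;0 0 0 0;0 0 0 0;0 0 0 0;0 0 0 0;0 0 0 0' 1 20;python3 sh.py 5;python3 -c "
from h import *
go(.540,.0135,.157,1.494)
print(bot.read_state()['ft_torque'])"
```

```text
t: 7.58
eef_pos: [0.5405, 0.0131, 0.1573]
orientation: [2.304, 2.134, 0.001]
wrist_force: [-0.2, -0.2, -0.0]
gripper_width: 0.0854
t: 8.08
eef_pos: [0.5387, 0.013, 0.1564]
orientation: [-2.303, -2.132, 0.005]
wrist_force: [0.5, -1.3, 1.3]
gripper_width: 0.015
t 8.18 pos [538.9  13.  156.5] yaw 1.494 F [-4.52  0.04  2.03] w 0.0151
shift [ 0.6  1.  -0.5] spin 0.0
[0.01205802 0.72079563 0.03640792]
```

View pics/side5.png

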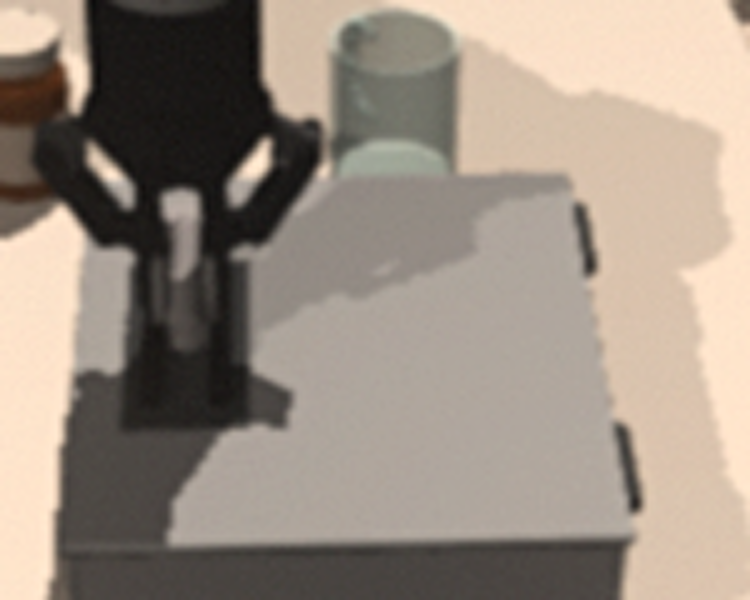

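```bash
cat > st.py <<'E'
from h import *
s=bot.read_state();R=Ro.from_rotvec(s["orientation"]).as_matrix()
y=np.arctan2(R[1,0],R[0,0])
print("t",round(s["t"],2),"p",np.round(s["eef_pos"]*1e3,1),"rel",round(y-1.494,3),"F",np.round(s["wrist_force"],1),"T",np.round(s["ft_torque"],3),"w",round(s["gripper_width"]*1e3,1),"tilt",np.round(R[:2,2],4),"q6 tau",np.round(s["joint_efforts"][5],3))
E
python3 -m inch '0 -0.8 0 0;0 -0.8 0 0;0 -0.8 0 0' >/dev/null; python3 st.py;python3 -m inch '0 -0.8 0 0;0 -0.8 0 0;0 -0.8 0 0'>/dev/null; python3 st.py
```

```text
t 8.43 p [538.8  13.  156.7] rel -0.0 F [-4.  -0.1  1.8] T [0.026 0.65  0.057] w 15.0 tilt [-0.0009  0.    ] q6 tau 0.02
t 8.68 p [538.7  13.  156.9] rel -0.0 F [-2.3  0.4  2.1] T [ 0.049  0.306 -0.037] w 15.3 tilt [ 0.0012 -0.0001] q6 tau 0.011
```

```bash
python3 -m inch '0 -0.6 0 0;0 -0.6 0 0' >/dev/null; python3 st.py;python3 -m inch '0 0 0 -0.05;0 0 0 -0.1;0 0 0 -0.1;0 0 0 -0.1'>/dev/null; python3 st.py;python3 -m inch '0 0 0 -0.05;0 0 0 -0.1;0 0 0 -0.1;0 0 0 -0.1'>/dev/null; python3 st.py; python3 sh.py 6
```

```text
t 8.85 p [538.6  13.  157. ] rel -0.0 F [1.4 0.9 2.1] T [-0.042 -0.106  0.014] w 14.8 tilt [ 0.0029 -0.0002] q6 tau -0.001
t 9.18 p [539.  13. 157.] rel 0.098 F [ 4.1 -0.4  0.2] T [ 0.025 -0.678 -0.006] w 15.2 tilt [ 0.0038 -0.0002] q6 tau -0.047
t 9.52 p [539.4  13.  157. ] rel 0.198 F [ 5.  -0.3 -1.3] T [ 0.007 -0.813  0.017] w 14.8 tilt [ 0.0052 -0.0001] q6 tau -0.051
```

View pics/side6.png

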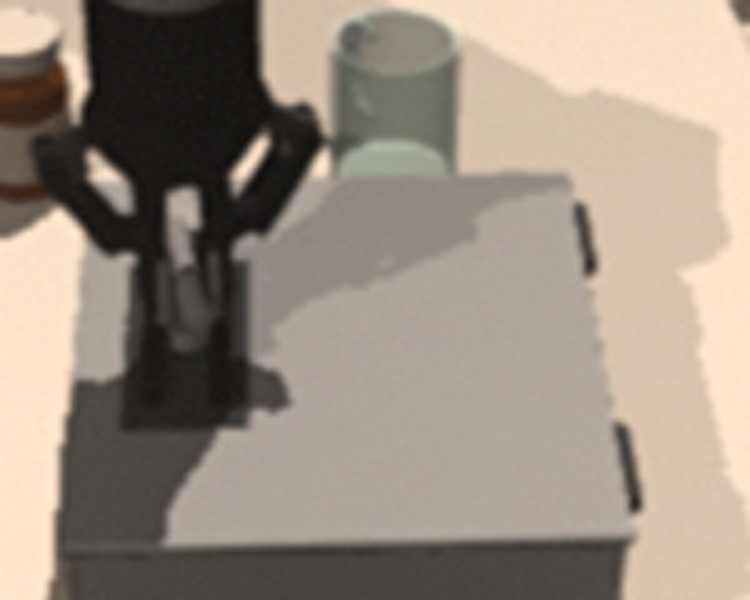

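```bash
python3 -m inch '0 0 0 0;0 0 0 0;3 0.6 0 0;3 0.6 0 0;3 0.6 0 0' 0.6 20 >/dev/null; python3 st.py;python3 -m inch '0 0 0 0;0 0 0 0;0 0 0 0;0 0 0 0;0 0 0 0' 1 20>/dev/null; python3 st.py
```

```text
t 10.03 p [537.6  16.4 156.3] rel 0.2 F [ 0.1  0.  -0.2] T [0.039 0.033 0.013] w 34.4 tilt [-0.001   0.0001] q6 tau 0.005
t: 10.45
eef_pos: [0.539, 0.0163, 0.1568]
orientation: [2.08, 2.352, 0.004]
wrist_force: [5.1, 1.8, -3.3]
gripper_width: 0.0147
t 10.45 p [539.   16.3 156.8] rel 0.199 F [ 5.1  1.8 -3.3] T [ 0.241 -0.8    0.01 ] w 14.7 tilt [0.0032 0.0005] q6 tau -0.001
```

```bash
python3 -m inch '0 1 0 0;0 1 0 0;0 1 0 0' >/dev/null; python3 st.py;python3 -m inch '0 0.4 0 -0.05;0 0.4 0 -0.1;0 0.4 0 -0.15;0 0.4 0 -0.2;0 0.4 0 -0.2;0 0.4 0 -0.2'>/dev/null; python3 st.py
```

```text
t 10.7 p [539.1  16.3 156.7] rel 0.2 F [ 2.9  0.9 -1.1] T [ 0.21  -0.425  0.005] w 14.8 tilt [0.0002 0.0002] q6 tau 0.003
t 11.2 p [539.4  16.4 156.8] rel 0.399 F [2.5 1.7 0.2] T [ 0.244 -0.396 -0.002] w 14.7 tilt [0.0002 0.0002] q6 tau -0.028
```

```bash
python3 -m inch '0 0.4 0 -0.05;0 0.4 0 -0.1;0 0.4 0 -0.15;0 0.4 0 -0.2;0 0.4 0 -0.2'>/dev/null; python3 st.py; python3 -m inch '0 0.2 0 -0.05;0 0.2 0 -0.1;0 0.2 0 -0.15;0 0.2 0 -0.2;0 0.2 0 -0.2'>/dev/null; python3 st.py
```

```text
t 11.62 p [539.7  16.5 156.8] rel 0.6 F [ 2.5  1.4 -0.4] T [ 0.204 -0.322 -0.031] w 14.6 tilt [-0.      0.0002] q6 tau -0.238
t 12.03 p [540.   16.7 156.7] rel 0.799 F [ 2.6  1.3 -0.2] T [ 0.296 -0.317  0.033] w 14.9 tilt [0.0001 0.0003] q6 tau -0.236
```

```bash
python3 -m inch '0 0.2 0 0;0 0.2 0 0;0 0.2 0 0'>/dev/null; python3 st.py; python3 sh.py 7; python3 st.py
```

```text
t 12.28 p [540.   16.7 156.7] rel 0.798 F [1.  1.3 0.9] T [ 0.266 -0.218 -0.073] w 14.4 tilt [-0.0003  0.0001] q6 tau -0.03
t 12.38 p [540.   16.7 156.7] rel 0.799 F [1.4 1.8 0.9] T [ 0.28  -0.218 -0.043] w 14.8 tilt [-0.0002  0.0001] q6 tau -0.035
```

View pics/side7.png

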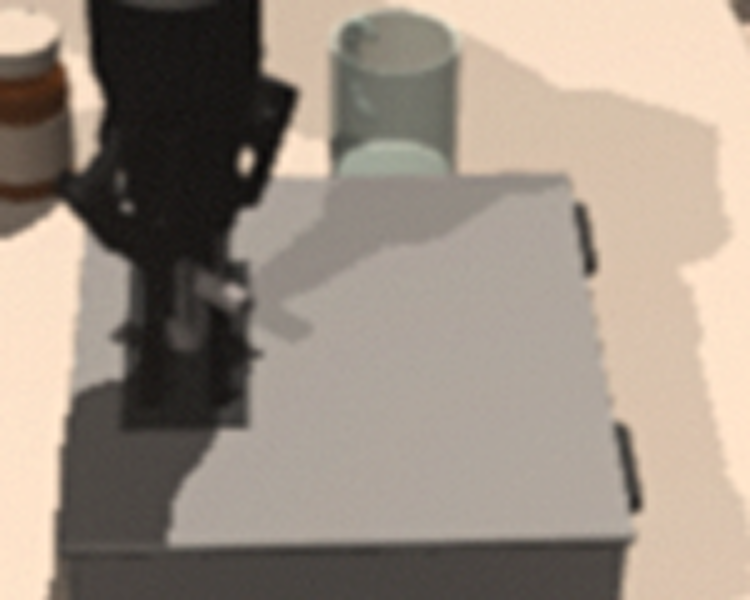

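View pics/top7.png

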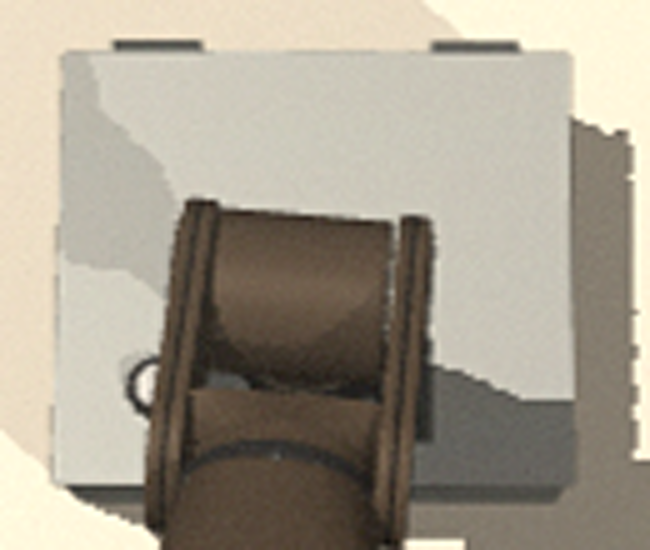

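```bash
python3 -m inch '0 0.1 0 -0.05;0 0.1 0 -0.1;0 0.1 0 -0.14;0 0.1 0 -0.14;0 0.1 0 -0.14;0 0.1 0 -0.14'>/dev/null; python3 st.py; python3 -m inch '0 0 0 -0.02;0 0 0 -0.02;0 0 0 -0.02'>/dev/null; python3 st.py;  python3 -m inch '0 0 0 -0.02;0 0 0 -0.02;0 0 0 -0.02'>/dev/null; python3 st.py
```

```text
t 12.88 p [540.2  16.8 156.7] rel 0.939 F [ 1.8  1.7 -0.4] T [ 0.314 -0.207 -0.062] w 14.8 tilt [0.0001 0.0002] q6 tau -0.016
t 13.13 p [540.2  16.9 156.7] rel 0.96 F [1.9 2.3 1.8] T [ 0.359 -0.218 -0.025] w 15.1 tilt [0.0002 0.0002] q6 tau -0.037
t 13.38 p [540.2  16.8 156.7] rel 0.98 F [1.1 3.1 1.6] T [ 0.466 -0.186  0.014] w 14.9 tilt [0.0002 0.0002] q6 tau -0.037
```

```bash
python3 -m inch '0 0.3 0 -0.02;0 0.3 0 -0.02;0 0.3 0 -0.02'>/dev/null; python3 st.py; python3 -m inch '0 0 0 -0.02;0 0 0 -0.02;0 0 0 -0.02'>/dev/null; python3 st.py;  python3 -m inch '0 0.1 0 -0.02;0 0.1 0 -0.02;0 0.1 0 -0.02'>/dev/null; python3 st.py
```

```text
t 13.63 p [540.2  16.9 156.7] rel 1.0 F [0.8 2.8 1.9] T [ 0.292 -0.088 -0.004] w 15.2 tilt [-0.0003 -0.0002] q6 tau -0.035
t 13.88 p [540.3  16.9 156.7] rel 1.02 F [0.4 2.  1.1] T [ 0.313 -0.057 -0.074] w 14.8 tilt [-0.0002 -0.0001] q6 tau -0.035
t 14.13 p [540.3  17.  156.7] rel 1.04 F [0.1 1.7 2.3] T [ 0.282 -0.019 -0.037] w 15.2 tilt [-0.0003 -0.0002] q6 tau -0.034
```

```bash
python3 -m inch '0 0 0 -0.015;0 0 0 -0.015;0 0 0 -0.015'>/dev/null; python3 st.py; python3 -m inch '0 0 0 -0.015;0 0 0 -0.015;0 0 0 -0.015'>/dev/null; python3 st.py
```

```text
t 14.38 p [540.3  17.  156.7] rel 1.055 F [-0.4  1.9  2.7] T [0.269 0.034 0.014] w 14.9 tilt [-0.0001 -0.0002] q6 tau -0.034
t 14.63 p [540.4  17.  156.6] rel 1.07 F [-0.4  1.2  2.8] T [ 0.16  -0.006  0.051] w 15.0 tilt [-0.0001 -0.0001] q6 tau -0.034
```

```bash
python3 -m inch '0 0 0 -0.015;0 0 0 -0.015;0 0 0 -0.015'>/dev/null; python3 st.py; python3 -m inch '0 0 0 -0.015;0 0 0 -0.015;0 0 0 -0.015'>/dev/null; python3 st.py
```

```text
t 14.88 p [540.4  17.  156.6] rel 1.085 F [-0.1  0.9  1.9] T [ 0.125 -0.012 -0.041] w 14.8 tilt [-0.0001 -0.0001] q6 tau -0.034
t 15.13 p [540.4  17.  156.6] rel 1.1 F [0.3 2.  2.8] T [0.215 0.05  0.023] w 14.8 tilt [ 0. -0.] q6 tau -0.034
```

```bash
python3 -m inch '0 0 0 -0.015;0 0 0 -0.015;0 0 0 -0.015'>/dev/null; python3 st.py; python3 -m inch '0 0 0 -0.015;0 0 0 -0.015;0 0 0 -0.015'>/dev/null; python3 st.py
```

```text
t 15.38 p [540.4  17.1 156.6] rel 1.115 F [-0.4  1.   1.8] T [ 0.195 -0.026 -0.028] w 14.6 tilt [ 0. -0.] q6 tau -0.034
t 15.63 p [540.4  17.1 156.6] rel 1.13 F [-0.1  1.8  2.6] T [ 0.3    0.065 -0.04 ] w 14.9 tilt [0.     0.0001] q6 tau -0.034
```

```bash
python3 -m inch '0 0 0 -0.015;0 0 0 -0.015;0 0 0 -0.015'>/dev/null; python3 st.py; python3 -m inch '0 0 0 -0.015;0 0 0 -0.015;0 0 0 -0.015'>/dev/null; python3 st.py; python3 sh.py 8
```

```text
t 15.88 p [540.4  17.1 156.7] rel 1.145 F [0.3 2.7 2.7] T [ 0.26  -0.018  0.001] w 15.2 tilt [0.0002 0.    ] q6 tau -0.034
t 16.13 p [540.4  17.1 156.6] rel 1.16 F [0.4 2.2 2.8] T [ 0.322  0.042 -0.039] w 15.0 tilt [0.0001 0.0001] q6 tau -0.035
```

View pics/side8.png

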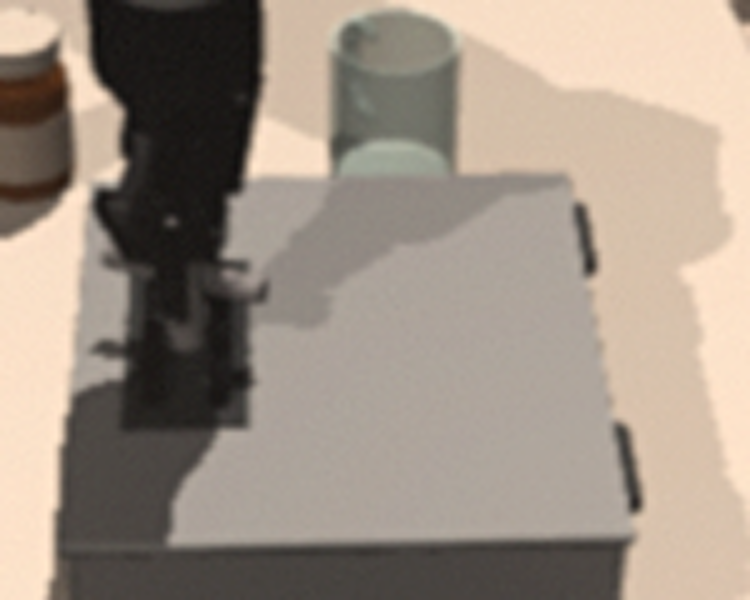

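The bar's visible end has swung to about (250,285), so the handle is still following the fingers. No stop yet, so I'll keep going in small steps.

```bash
python3 -m inch '0 0 0 -0.015;0 0 0 -0.015;0 0 0 -0.015'>/dev/null; python3 st.py; python3 -m inch '0 0 0 -0.015;0 0 0 -0.015;0 0 0 -0.015'>/dev/null; python3 st.py
```

```text
t 16.48 p [540.4  17.1 156.6] rel 1.175 F [0.1 2.2 2.5] T [ 0.417 -0.035  0.004] w 15.1 tilt [0.0001 0.0001] q6 tau -0.035
t 16.73 p [540.4  17.2 156.7] rel 1.19 F [0.1 2.4 3.2] T [ 0.37  -0.043  0.   ] w 15.1 tilt [0.0002 0.0001] q6 tau -0.036
```

```bash
python3 -m inch '0 0 0 -0.015;0 0 0 -0.015;0 0 0 -0.015'>/dev/null; python3 st.py; python3 -m inch '0 0 0 -0.015;0 0 0 -0.015;0 0 0 -0.015'>/dev/null; python3 st.py
```

```text
t 16.98 p [540.4  17.1 156.6] rel 1.205 F [0.5 2.  2.5] T [ 0.455 -0.033 -0.041] w 15.1 tilt [0.0001 0.0002] q6 tau -0.041
t 17.23 p [540.4  17.1 156.6] rel 1.22 F [0.8 3.3 2.1] T [ 0.483 -0.096 -0.07 ] w 15.0 tilt [0.0001 0.0002] q6 tau -0.051
```

```bash
python3 -m inch '0 0 0 -0.015;0 0 0 -0.015;0 0 0 -0.015'>/dev/null; python3 st.py
```

```text
t 17.48 p [540.4  17.2 156.6] rel 1.235 F [0.5 3.5 2. ] T [ 0.618 -0.117 -0.071] w 15.1 tilt [0.0001 0.0003] q6 tau -0.064
```

```bash
python3 -m inch '0 0 0 -0.015;0 0 0 -0.015;0 0 0 -0.015'>/dev/null; python3 st.py; python3 -m inch '0 0 0 -0.015;0 0 0 -0.015;0 0 0 -0.015'>/dev/null; python3 st.py
```

```text
t 17.73 p [540.4  17.2 156.7] rel 1.25 F [1.6 4.2 2.5] T [ 0.608 -0.144 -0.1  ] w 15.2 tilt [0.0002 0.0003] q6 tau -0.079
t 17.98 p [540.4  17.2 156.6] rel 1.265 F [-0.1  4.3  3. ] T [ 0.713 -0.16  -0.065] w 15.2 tilt [0.0001 0.0003] q6 tau -0.096
```

```bash
python3 -m inch '0 0 0 -0.015;0 0 0 -0.015;0 0 0 -0.015'>/dev/null; python3 st.py; python3 sh.py 9
```

```text
t 18.23 p [540.4  17.2 156.6] rel 1.28 F [1.3 4.3 3.1] T [ 0.725 -0.165 -0.099] w 15.0 tilt [0.0001 0.0003] q6 tau -0.115
```

View pics/side9.png

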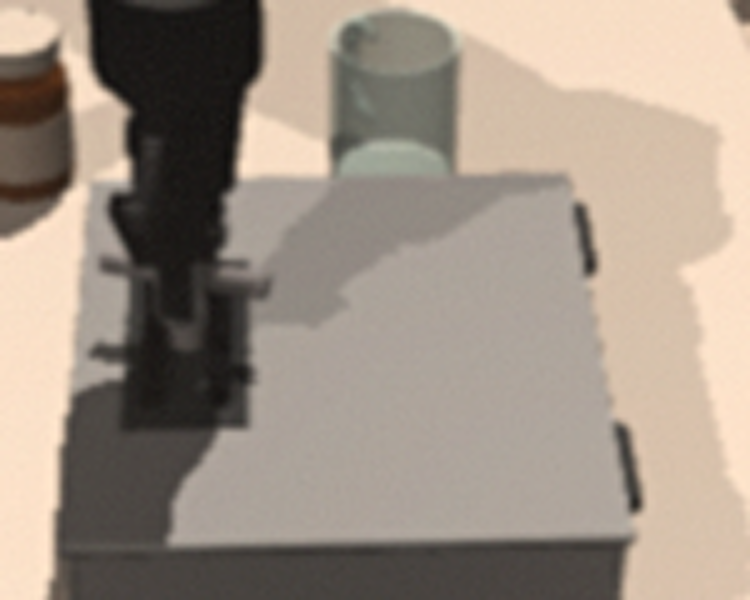

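```bash
python3 -m inch '0 0 0 -0.015;0 0 0 -0.015;0 0 0 -0.015'>/dev/null; python3 st.py; python3 -m inch '0 0 0 -0.015;0 0 0 -0.015;0 0 0 -0.015;0 0 0 -0.015'>/dev/null; python3 st.py
```

```text
t 18.58 p [540.4  17.2 156.6] rel 1.295 F [1.9 5.1 2.5] T [ 0.842 -0.197 -0.099] w 15.0 tilt [0.0001 0.0004] q6 tau -0.133
t 18.92 p [540.4  17.2 156.6] rel 1.31 F [1.3 4.3 3.5] T [ 0.789 -0.161 -0.18 ] w 15.0 tilt [0.0001 0.0004] q6 tau -0.149
```

Stop felt: torque climbed steadily from −0.035 to −0.15 N m between 1.20 and 1.31 rad. I'll relax the twist before gripping harder.

```bash
python3 -m inch '0 0.3 0 0.03;0 0.3 0 0.06;0 0.3 0 0.06;0 0.3 0 0.06'>/dev/null; python3 st.py; python3 -m inch '0 0.2 0 0.015;0 0.2 0 0.015;0 0.2 0 0.015'>/dev/null; python3 st.py
```

```text
t 19.25 p [540.4  17.2 156.6] rel 1.251 F [1.5 4.1 2.7] T [ 0.544 -0.053 -0.007] w 15.0 tilt [-0.0002 -0.0004] q6 tau -0.028
t 19.5 p [540.4  17.2 156.6] rel 1.235 F [0.5 2.5 3. ] T [ 0.384 -0.009  0.011] w 15.0 tilt [-0.0004 -0.0007] q6 tau -0.007
```

```bash
python3 -m inch '0 0 0 0;0 0 0 0;0 0 -4 0;0 0 -8 0;0 0 -8 0' 0.6 20 >/dev/null; python3 st.py;python3 -m inch '0 0 0 0;0 0 0 0;0 0 0 0;0 0 0 0;0 0 0 0' 1 20>/dev/null; python3 st.py
```

```text
t 19.92 p [541.   17.2 165.6] rel 1.235 F [0.1 0.6 0.6] T [0.03  0.01  0.047] w 34.4 tilt [ 0.0013 -0.0007] q6 tau -0.0
t: 20.33
eef_pos: [0.5406, 0.0173, 0.1649]
orientation: [0.644, 3.075, -0.001]
wrist_force: [-1.1, -0.5, 2.7]
gripper_width: 0.0146
t 20.33 p [540.6  17.3 164.9] rel 1.235 F [-1.1 -0.5  2.7] T [-0.179  0.129 -0.006] w 14.6 tilt [ 0.0002 -0.0005] q6 tau 0.002
```

```bash
python3 -m inch '0 0 0 0;0 0 0 0;0 0 0 0' 1 50>/dev/null; python3 st.py; python3 -m inch '-0.5 0.2 -2 0;-1.2 0.4 -4.5 0;-1.9 0.7 -7 0;-2.5 0.9 -9.4 0;-2.5 0.9 -9.4 0'>/dev/null; python3 st.py; python3 sh.py 10
```

```text
t: 20.58
eef_pos: [0.5406, 0.0174, 0.1648]
orientation: [0.644, 3.075, -0.001]
wrist_force: [-1.1, -1.4, 2.4]
gripper_width: 0.0147
t 20.58 p [540.6  17.4 164.8] rel 1.235 F [-1.1 -1.4  2.4] T [-0.274  0.138 -0.014] w 14.7 tilt [ 0.0002 -0.0004] q6 tau 0.005
t 21.0 p [541.6  17.3 170.3] rel 1.235 F [  5.1  -3.  -15.2] T [-0.543 -0.747  0.017] w 14.5 tilt [-0.0045  0.0002] q6 tau 0.003
```

View pics/side10.png

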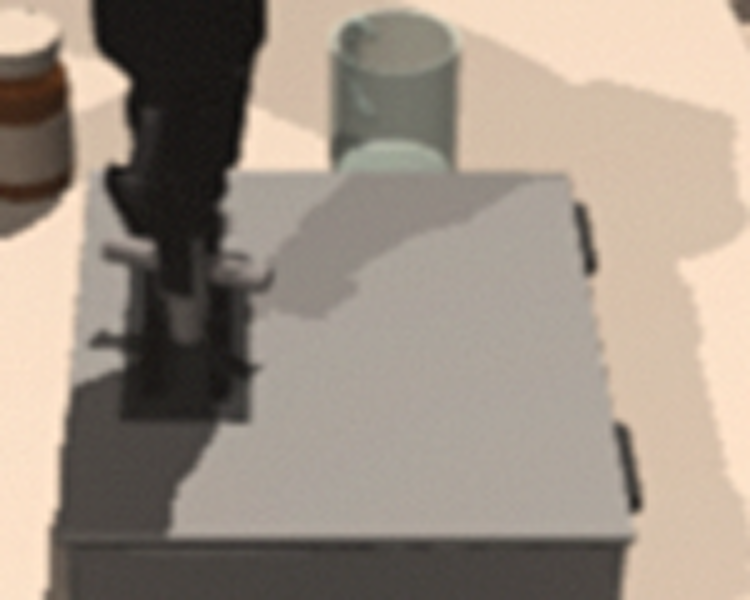

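```bash
python3 -m inch '-1.5 0.5 -4.6 0;-3 1 -9.3 0;-4.5 1.5 -14 0;-6.1 2.1 -18.5 0.01;-6.1 2.1 -18.5 0.01;-6.1 2.1 -18.5 0.01'>/dev/null; python3 st.py; python3 sh.py 11
```

```text
t 21.6 p [548.2  16.9 192.2] rel 1.225 F [ -4.3  -3.1 -11.1] T [-0.458  0.91  -0.023] w 14.6 tilt [-0.0048  0.0001] q6 tau 0.001
```

View pics/side11.png

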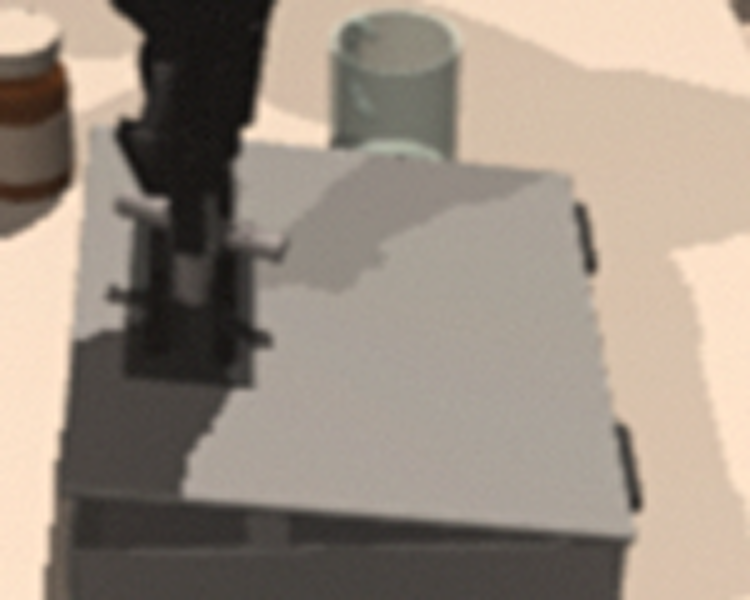

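```bash
python3 -m inch '-2.3 0.8 -5 0;-4.6 1.6 -10.5 0;-7 2.4 -16 0;-9.3 3.2 -21 0.01;-11.7 4 -26 0.01;-11.7 4 -26 0.01;-11.7 4 -26 0.01'>/dev/null; python3 st.py
```

```text
t 22.28 p [560.4  15.6 218.7] rel 1.215 F [-5.2 -3.4 -9.4] T [-0.563  1.014  0.031] w 14.7 tilt [-0.0049 -0.0004] q6 tau 0.039
```

```bash
python3 -m inch '-2.8 1 -4.5 0;-5.6 2 -9 0;-8.4 2.9 -13.5 0.01;-11.2 3.8 -17.5 0.01;-13.5 4.5 -21.2 0.01;-13.5 4.5 -21.2 0.01;-13.5 4.5 -21.2 0.01'>/dev/null; python3 st.py; python3 sh.py 12
```

```text
t 22.87 p [574.   14.2 239.7] rel 1.205 F [ -6.8  -3.6 -10. ] T [-0.506  1.275 -0.02 ] w 14.3 tilt [-0.007  -0.0001] q6 tau 0.031
```

View pics/side12.png

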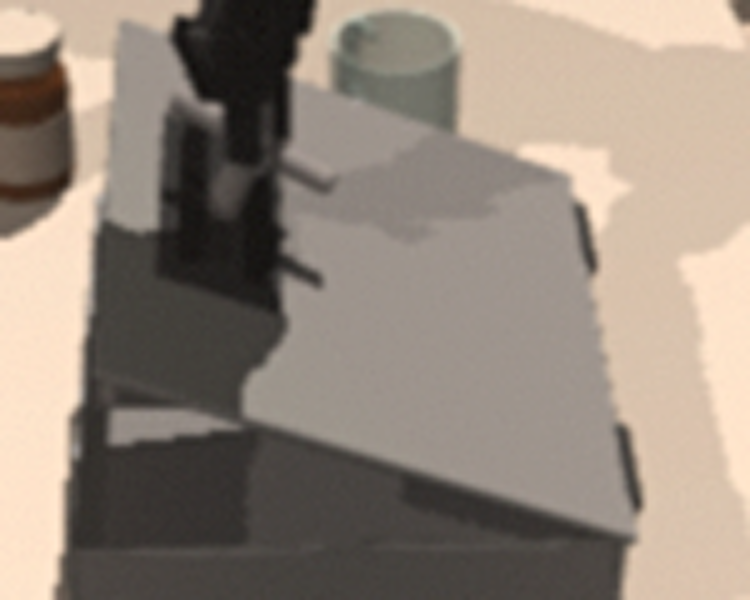

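```bash
cat > lidf.py <<'E'
from h import *
a=-.080;Rm=np.array([[np.cos(a),-np.sin(a)],[np.sin(a),np.cos(a)]])
def pt(f,y,c=(.6097,.0078)):
    rx,rz=-.24,.006
    x=.12+rx*np.cos(f)+rz*np.sin(f); z=.1105-rx*np.sin(f)+rz*np.cos(f)
    return np.r_[np.array(c)+Rm@[x,y],z]
c=lambda q:((q[0]-210+.5)*5-.5,(q[1]-140+.5)*5-.5)
for f in(0,.38,.41,.43,.45,.48): print(f,round(pt(f,0)[2]*1e3-116.5,1),np.round(c(proj("side",pt(f,-.14)))),np.round(c(proj("side",pt(f,.14)))))
E
python3 lidf.py
```

```text
0 0.0 [ 62. 546.] [ 96. 183.]
0.38 88.6 [ 95. 379.] [125.  30.]
0.41 95.2 [102. 365.] [130.  18.]
0.43 99.5 [106. 357.] [134.  10.]
0.45 103.8 [111. 348.] [138.   2.]
0.48 110.1 [119. 335.] [145. -10.]
```

```bash
python3 - <<'E'
import cv2
a=cv2.imread("pics/full_side12.png")[138:262,218:300]
cv2.imwrite("pics/sz12.png",cv2.resize(cv2.convertScaleAbs(a[:40],alpha=2.2),None,fx=9,fy=9,interpolation=0))
cv2.imwrite("pics/sz12b.png",cv2.resize(cv2.convertScaleAbs(a[60:],alpha=3.),None,fx=9,fy=9,interpolation=0))
E
```

```text
(no output)
```

View pics/sz12.png

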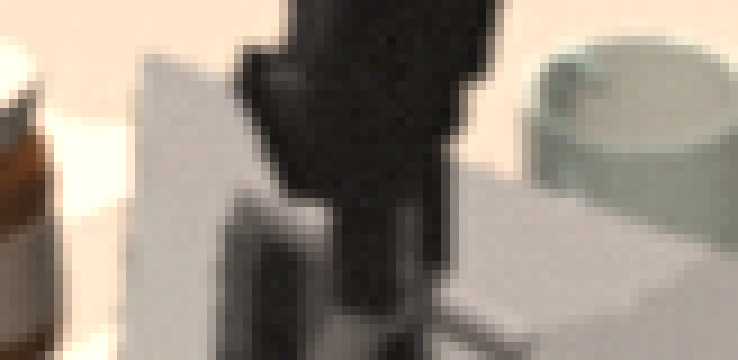

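View pics/sz12b.png

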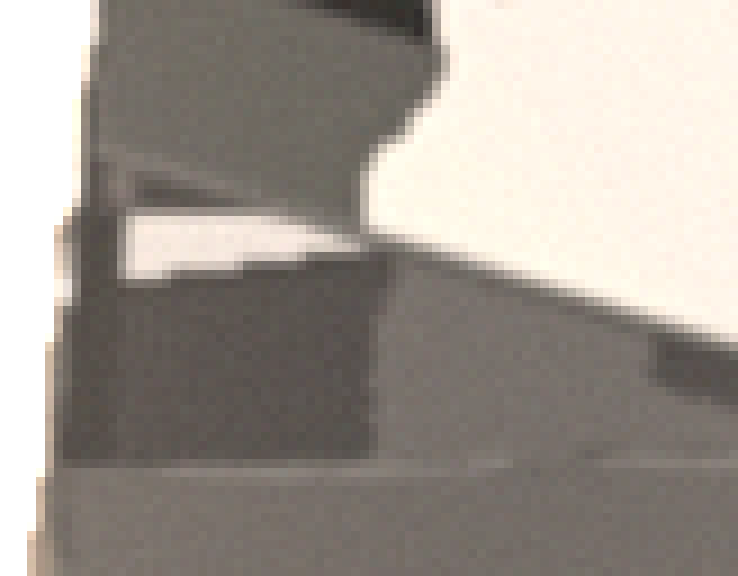

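The picture puts the lid at about 0.39–0.40 rad, or about 92 mm: the front corners are at (228.8,214.7) and (233.9,144.1). The bar slipped a few mm in the fingers, so I'll lift a little more.

```bash
python3 -m inch '-2 0.7 -3 0;-4 1.3 -6 0;-4 1.3 -6 0;-4 1.3 -6 0;-4 1.3 -6 0'>/dev/null; python3 st.py; python3 sh.py 13; python3 - <<'E'
import cv2
a=cv2.imread("pics/full_side13.png")[128:252,218:300]
b=cv2.resize(cv2.convertScaleAbs(a,alpha=2.6),None,fx=4.8,fy=4.8,interpolation=0)
cv2.imwrite("pics/sz13.png",b)
E
```

```text
t 23.38 p [578.   13.8 245.3] rel 1.205 F [ -6.9  -2.2 -11.4] T [-0.432  1.325  0.042] w 14.1 tilt [-0.0073  0.0003] q6 tau 0.024
```

View pics/sz13.png

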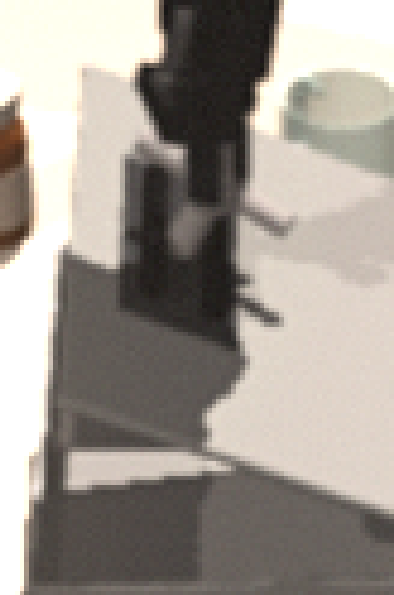

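```bash
python3 -m inch '0 0 0 0;0 0 0 0;0 0 0 0;0 0 0 0;0 0 0 0;0 0 0 0' 0.6 >/dev/null; python3 st.py; python3 -m inch '0 0 -8 0;0 0 -20 0;0 0 -40 0;0 0 -70 0;40 0 -100 0;80 0 -120 0;120 0 -120 0;120 0 -120 0'>/dev/null; python3 st.py; python3 sh.py 14; python3 - <<'E'
import cv2
a=cv2.imread("pics/full_side14.png")[128:252,218:300]
b=cv2.resize(cv2.convertScaleAbs(a,alpha=2.6),None,fx=4.8,fy=4.8,interpolation=0)
cv2.imwrite("pics/sz14.png",b)
E
```

```text
t 23.98 p [580.9  13.6 247. ] rel 1.205 F [-0.7  0.1  0. ] T [ 0.048 -0.011 -0.013] w 34.0 tilt [0.0025 0.    ] q6 tau 0.0
t 24.65 p [469.1  66.8 370. ] rel 1.207 F [ 0.8 -0.2 -0.5] T [ 0.016 -0.068 -0.017] w 34.0 tilt [0.0054 0.0007] q6 tau 0.045
```

View pics/sz14.png

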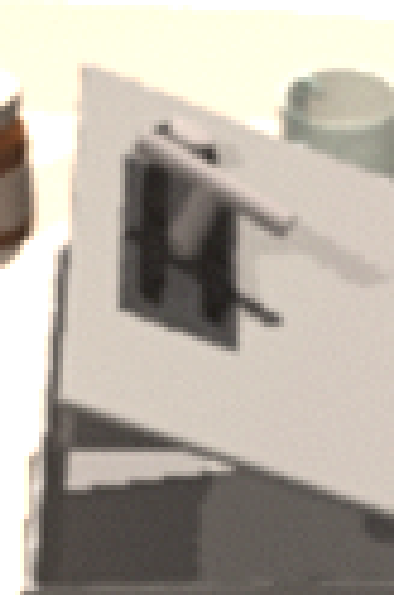

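View pics/full_top14.png

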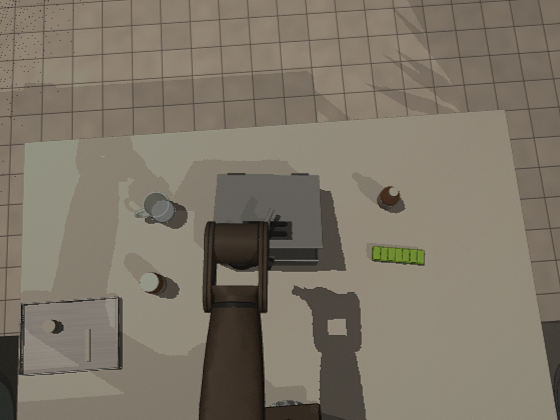

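```bash
python3 - <<'E'
from h import *
from lidf import Rm
def P(x,y,h,f,c=(.6097,.0078)):
    rx=x-.12;rz=.006+h
    X=.12+rx*np.cos(f)+rz*np.sin(f);z=.1105-rx*np.sin(f)+rz*np.cos(f)
    return np.r_[np.array(c)+Rm@[X,y],z]
f=.427
q=lambda p:np.round(((p[0]-218+.5)*4.8-.5,(p[1]-128+.5)*4.8-.5))
for s in(.9,1.0,1.1,1.2,1.3):
    print(s,[q(proj("side",P(-.07-k*np.sin(s),k*np.cos(s),.0405,f))).tolist() for k in(.04,-.04)])
E
python3 -m inch '0 0 0 0;0 0 0 0;0 0 0 0;0 0 0 0'; python3 st.py
```

```text
0 0.0 [ 62. 546.] [ 96. 183.]
0.38 88.6 [ 95. 379.] [125.  30.]
0.41 95.2 [102. 365.] [130.  18.]
0.43 99.5 [106. 357.] [134.  10.]
0.45 103.8 [111. 348.] [138.   2.]
0.48 110.1 [119. 335.] [145. -10.]
0.9 [[150.0, 135.0], [276.0, 239.0]]
1.0 [[145.0, 137.0], [281.0, 237.0]]
1.1 [[141.0, 139.0], [284.0, 234.0]]
1.2 [[138.0, 142.0], [288.0, 231.0]]
1.3 [[135.0, 145.0], [290.0, 228.0]]
t: 25.08
eef_pos: [0.4725, 0.0644, 0.3649]
orientation: [-0.691, -3.063, 0.001]
wrist_force: [-0.8, -0.3, 0.3]
gripper_width: 0.034
t 25.08 p [472.5  64.4 364.9] rel 1.204 F [-0.8 -0.3  0.3] T [-0.009  0.086  0.017] w 34.0 tilt [-0.0018  0.0001] q6 tau -0.001
```

```bash
python3 -c "
from cell import bot
print(bot.close_job())"
```

```text
the job is handed in; nothing more can be done
None
```

The medicine box is open and the job is handed in at about 25 s, with the arm clear of everything. No verdict is reported back.

- **Button:** I pressed it with the shut fingertips at about 5.4 N, and the picture showed the handle had popped up.
- **Handle:** I turned it counter-clockwise with a 20 N grip. The torque rose from a steady 0.035 to 0.15 N m between 1.20 and 1.31 rad of gripper turn. I took that as the stop and eased off before lifting. The last picture puts the handle at about 1.2 to 1.3 rad.
- **Lid:** I lifted it by the bar at up to about 15 N and let go. The last picture shows it standing at about 0.425 rad, so the front edge is about 99 mm up, and it stayed there after release.
- **Other items:** the bottles, cup and organizer look unmoved in the last top view. I judged that by eye and did not measure it.

**Checks that disagreed:**
- **Camera views:** the two cameras differed by about 5 mm in y when I located the box. Forces while turning put the handle axis between them (y about 16 to 17 mm), so I regripped once near the start of the turn.
- **Lift height:** the bar slipped a few mm in the fingers, so the arm's height read 0.43 rad while the picture showed about 0.39. I went by the picture and lifted about 6 mm more.
- **Grip width:** it read about 15 mm on a 13 mm bar, perhaps because the fingers were also touching the 16 mm stem.

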